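# Take the drawplate out of the bench clamp and rack it

### The job

Unlock the bench clamp by turning its bar handle anticlockwise until it clicks past its detent and stays open, then slide the drawplate forward from under the clamp's overhanging lip and lift it clear. Set it down, without dropping it, flat across both battens in the free bay of the wooden rack, centred lengthwise, holes facing up as now. Then turn the handle back clockwise until it clicks fully shut, and leave the stored plate and the other things on the bench where they are.

Things in the scene. Friction and masses are not known exactly. Their poses are not given: they have to be found in the camera images.
- handle (a joint): Angle of the clamp's bar handle (rad): 0 = shut (start; bar along the clamp's y); grows anticlockwise seen from above to a stop at 1.40 = open. A sprung detent resists with up to 0.2 N m, crest at 0.70; past the crest the handle snaps to that end by itself and stays, either way. Shut, a bolt through the drawplate's square hole holds the plate; open, the bolt is raised clear.
- handle_grip (a point): Centre of the dark steel bar handle on top of the clamp, on its upright turning axis, half-way up the bar; turns with it. Bar 72 mm long (this point's y), 18 mm thick (x), 28 mm tall (14 mm above and below this point), 12 mm free below it down to the clamp's flat top but for a 20 mm round shaft. Pinch it across its 18 mm from above and turn, or push an end.
- clamp: Fixed bench clamp, 260 (x) by 100 mm (y), origin under its centre on the bench, -x = forward. Foot 6 mm thick; rail 22 mm wide, top 34 mm high, under the drawplate, along x from -130 to 50 mm. Grey housing x = 5 to 125 mm, 90 mm wide, top 60 mm high; its front is the lip, 48 mm above the bench (2 mm over the plate), side walls 3 mm beside the plate. Handle axis at x = 80 mm.
- lock_bolt (a point): Foot of the upright lock bolt, 10 mm thick, 32 mm tall, at clamp x = 25 mm; passes through the lip and sticks out on top (68 mm above the bench when shut, 82 mm when open). The handle raises it 10 mm per rad; shut, its foot is 36 mm above the bench, inside the plate's hole.
- drawplate_center (a point): Centre (half-way up) of the steel drawplate in the clamp: bar 150 (x) by 36 (y) by 12 mm (z), about 0.5 kg, rows of round hole marks on top, 14 mm square lock hole near its rear (+x). Starts on the rail at clamp x = -30 mm, 40 mm above the bench, rear 40 mm under the lip: slide it 42 mm or more forward before lifting. Pinch across the 36 mm; edges overhang the rail by 7 mm, 28 mm free below.
- free_bay (a point): Where the drawplate's centre belongs in the rack: centre of its free bay, 41 mm above the bench; x along the plate's length (either way round), y across, z up. Two battens, 20 mm thick, cross at x = -45 and +45 mm, tops 35 mm above the bench. The bay is 60 mm wide between wooden cheeks on the battens, 10 mm higher than their tops; between the battens fingers have room beside and below the plate.
- rack: Fixed wooden rack with two bays, origin under its centre on the bench, axes as point free_bay, whose bay is at y = +50 mm; the other bay, at y = -50 mm, is taken. Base board 150 (x) by 190 mm (y), 8 mm thick, two battens across it, 70 mm open between them.
- stored_plate_center (a point): Centre of a similar loose drawplate, 130 by 36 by 12 mm, already lying in the rack's other bay, 100 mm to the -y side of the free bay's centre; leave it.
- mandrel: Loose ring mandrel with a wooden grip, lying, 200 mm long, 30 mm thick; origin under its middle; leave it.
- mallet: Loose wooden mallet, lying, 240 mm long, head 60 mm, 26 mm high; origin under its middle; leave it.
- graver: Loose hand graver with a wooden grip, lying, 150 mm long, 26 mm thick; origin under its middle; leave it.
- bench_pin: Loose wooden bench pin with a slot, 143 by 60 by 20 mm; origin under its body; leave it.
- pot: Loose white ceramic pot, 64 mm wide, 50 mm high; origin under its centre; leave it.
- dapping_block: Loose steel dapping block, 70 by 70 by 50 mm; origin under its centre; leave it.
There are look-alikes about, which are no part of the job. What is shaped like the part that bears drawplate_center but turquoise is not meant. What is shaped like the rack but black is not meant.

How it is judged:
By the outcome, as a careful person would: the job done as asked, in the order asked, and still so for the second after the job is handed in, with the robot touching nothing.
It also fails if it takes over 72 s, if anything falls off the work surface, if the arm or the gripper's body presses on something with over 40 N, if the wrist force passes 120 N, or if a joint passes its speed limit or range.

### The arm

A 7-joint arm with a two-finger parallel gripper is mounted at the origin on the work surface. World frame = base frame: x ahead of the robot, y to its left, z up, the work surface at z = 0. Lengths are in m, angles in degrees, forces in N, time in s.
With the tool pointing down it reaches from about 0.35 to 0.9 m from the base axis. Payload 8.1 kg.
Tool frame: the origin (TCP) lies midway between the tips of the shut fingers; the grasp point (between the pads) lies 19 mm behind it; z points along the fingers, y is the line along which they close (so a half turn about z gives the same grasp; the last joint's range is limited). The gripper opens to 92 mm and grips with 3 to 60 N. Pads are 19 mm wide; open, the fingers measure 130 mm over their backs; the gripper's body (75 mm by 190 mm) begins 47 mm behind the grasp point.
Start: joints at [58.064, 24.895, 1.432, 90.138, -0.665, 64.973, -4.303], TCP at [0.275, -0.561, 0.227] pointing down, gripper open.
Joint ranges: [-149.89, 149.89], [-25.12, 119.58], [-72.63, 75.52], [4.76, 147.25], [-75.54, 255.54], [6.69, 114.76], [-157.13, 157.13]. Speed limits (degrees/s): [127.2, 127.2, 172.46, 172.46, 180, 180, 180].

### API

Orientations are given as a 3x3 rotation matrix whose columns are the frame's x, y, z axes.
In Python, from bench import env gives the robot as it stands. The module is installed in compiled form; this text tells all that it offers.
- The arm moves only by the tool apply_moves, never from a script. Its argument "rows" is a list of rows, each a list of 3 entries, a list of its own where there are three numbers: the turn, a rotation vector about the tool's x, y, z in rad, then the shift along the tool's x, y, z in cm, then the finger opening in cm, from 0 to 9.18. A call has 1 to 20 rows; each row is the pose to reach, as a shift and turn from the pose commanded when the call began, along the tool's axes at that moment; what a row does not reach only later rows make up. A row lasts 1/10 s, in which the tool goes at most 50 mm and 8.59 degrees, less where a joint would pass 70% of its speed; a pose out of reach is approached as far as the arm can. A call with a gripper value outside its range is refused whole. The fingers move at their own pace and stop on an object; the grip force is fixed at half the most. Time passes only in rows, so rows that repeat a pose let the fingers close. It gives the time, the measured TCP pose, the force, the opening and the grip force at its end, in the units of the state.
- env.observe(): the state, without advancing time (a new reading comes with each control period).
- env.get_image(name): name is "scene" or "top" or "wrist"; returns a dict with "pixels" (384x512x3 uint8, red, green, blue), "fx", "fy", "cx", "cy" (pixels), "D" ([k1, k2, p1, p2, k3] as OpenCV has them; the pictures are not rectified), "xyz" and "attitude" of the camera in the world; the wrist camera has in their place "T_tool_cam" (4x4, takes a point from camera to tool coordinates, whose origin is the TCP and whose axes are the flange's). Camera axes: x right, y down, z forward; pixel columns grow to the right and rows downward; lengths in m; the calibration is good to about 2 mm. A picture is of the moment at which its call begins: read the wrist's pose just before it. There is no depth.
- env.close_job(): hands the job in; it is judged then, once.
Trained networks look in a picture, given as the dict that the camera call returned (one of the last four; its "shot" number tells which), for a name from the list of things; names that differ only in an ending like _2 or _b are one class to them, and where a whole thing is asked for, a point or a joint stands for the part that bears it (a point fixed in the world has none). Each returns a list of dicts, best first, with "score" (0 to 1); they miss things now and then, are a little off and sometimes report something else, mostly with a low value. They report only what shows in the picture. A call takes as long as a camera call. They do not tell look-alikes from the thing itself.
- env.find_in(query, picture): "rect" ([left, top, width, height] in pixels, round what is visible of it).
The state is a dict: "t": time; "joint_positions": joint angles; "joint_vel": joint speeds; "tau": joint torques, N m; "tool_pos": TCP position; "tool_rot": TCP orientation; "contact_force": force on the tool from outside, world axes, zero at the start; "ft_torque": the same for the moment, N m; "grip_width": finger opening in m; "finger_force": force on a finger pad.
Only numpy, scipy, OpenCV 4.12 (cv2) and the standard library are available. Lean on these libraries where they do the work, as an engineer would, in place of code of your own. Each camera call takes 0.05 s, during which the arm holds its last target. There are 200 camera calls.

## Working session

There is one attempt and no reset: what is moved stays moved. The work goes in short steps, Python scripts to look and compute and a tool call to move; the robot and the scene stay as the last step left them, time stands still between calls to the robot, and variables do not carry over. Pictures are saved under pics/ and viewed, at most 10 in all, crops included, and the job is handed in when it is done.

Besides the shell and the picture viewer there is one more tool, called after "Emit:" in YAML: its name, and indented under it one key for each argument. apply_moves: Moves the arm, as the interface text tells. Its arguments: {"type":"object","properties":{"rows":{"type":"array","items":{"type":"array"}}},"required":["rows"]}

```bash
mkdir -p pics
cat > h.py <<'E'
import numpy as np, cv2
from bench import env
def K(p): return np.array([[p['fx'],0,p['cx']],[0,p['fy'],p['cy']],[0,0,1.]])
def campose(p,s=None):
    if 'T_tool_cam' in p:
        T=np.eye(4);T[:3,:3]=np.array(s['tool_rot']);T[:3,3]=s['tool_pos']
        M=T@np.array(p['T_tool_cam']); return M[:3,:3],M[:3,3]
    return np.array(p['attitude']),np.array(p['xyz'])
def toworld(p,uv,z,s=None):
    R,t=campose(p,s)
    n=cv2.undistortPoints(np.array(uv,float).reshape(-1,1,2),K(p),np.array(p['D'],float)).reshape(-1,2)
    d=np.c_[n,np.ones(len(n))]@R.T
    return t+d*((z-t[2])/d[:,2])[:,None]
def topix(p,X,s=None):
    R,t=campose(p,s); X=np.atleast_2d(X).astype(float)
    c=(X-t)@R
    return cv2.projectPoints(c,np.zeros(3),np.zeros(3),K(p),np.array(p['D'],float))[0].reshape(-1,2)
def save(p,name,k=1.5):
    cv2.imwrite('pics/'+name,cv2.resize(p['pixels'][:,:,::-1],None,fx=k,fy=k,interpolation=cv2.INTER_CUBIC))
E
python3 - <<'E'
from h import *
np.set_printoptions(precision=3,suppress=True)
s=env.observe();print(s['tool_pos'],s['tool_rot'],s['contact_force'])
for n in ('top','scene'):
    p=env.get_image(n);save(p,n+'0.png')
    print(n,p['xyz'],p['attitude'],p['fx'])
    for q in ['handle_grip','clamp','drawplate_center','rack','stored_plate_center','lock_bolt']:
        print(q,[(np.round(d['rect']).tolist(),round(d['score'],2)) for d in env.find_in(q,p)[:4]])
E
```

```text
[ 0.274 -0.561  0.226] [[ 0.898  0.439 -0.001]
 [ 0.439 -0.898  0.001]
 [-0.    -0.002 -1.   ]] [ 0.537  0.096 -0.084]
top [0.409 0.014 1.585] [[-0.007 -0.997  0.074]
 [-1.     0.008  0.006]
 [-0.007 -0.073 -0.997]] 478.40696281303644
handle_grip [([164.0, 171.0, 20.0, 12.0], 0.55)]
clamp [([158.0, 160.0, 48.0, 85.0], 0.74)]
drawplate_center [([178.0, 201.0, 15.0, 34.0], 0.82), ([163.0, 266.0, 31.0, 47.0], 0.76), ([95.0, 272.0, 47.0, 22.0], 0.66)]
rack [([277.0, 172.0, 68.0, 52.0], 0.94), ([337.0, 232.0, 72.0, 68.0], 0.86)]
stored_plate_center [([319.0, 169.0, 20.0, 44.0], 0.59)]
lock_bolt [([116.0, 160.0, 21.0, 18.0], 0.56)]
scene [ 1.508 -0.483  0.861] [[ 0.449  0.53  -0.72 ]
 [ 0.894 -0.249  0.373]
 [ 0.019 -0.811 -0.585]] 379.6214223377927
handle_grip [([314.0, 175.0, 16.0, 12.0], 0.48)]
clamp [([272.0, 171.0, 62.0, 45.0], 0.94), ([166.0, 196.0, 68.0, 53.0], 0.7)]
drawplate_center [([258.0, 149.0, 27.0, 18.0], 0.76), ([279.0, 171.0, 26.0, 12.0], 0.66), ([298.0, 142.0, 27.0, 13.0], 0.58)]
rack [([90.0, 179.0, 67.0, 47.0], 0.76), ([166.0, 197.0, 68.0, 51.0], 0.57)]
stored_plate_center [([175.0, 209.0, 31.0, 23.0], 0.62)]
lock_bolt []
```

View pics/top0.png

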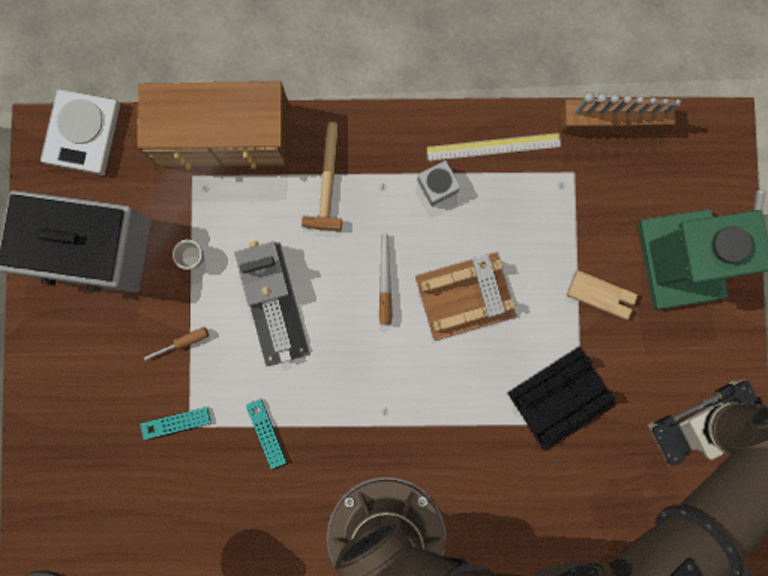

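View pics/scene0.png

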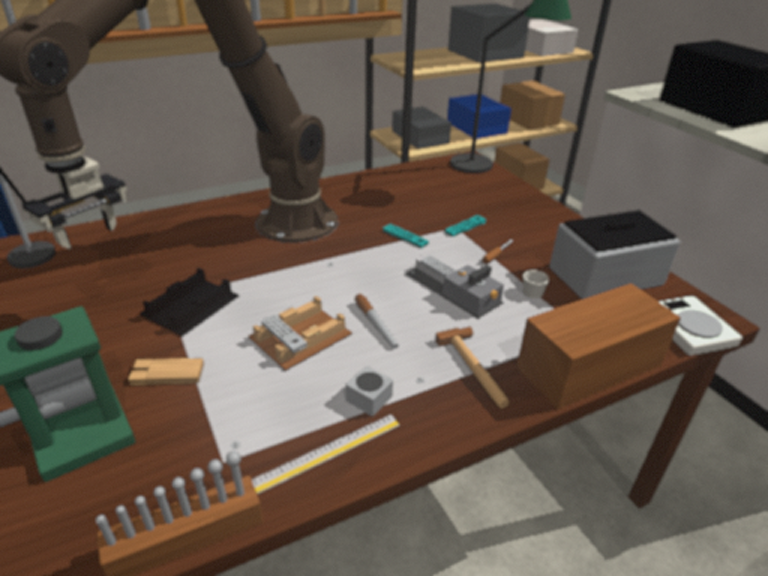

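The top view (1.5x) shows the clamp at (272,303) with its handle at (258,264) and the plate at (277,322). The rack is at (466,296), with the stored plate on its right and the free bay on its left. The turquoise bars and the black rack are the decoys. I'll work out rough poses next.

Run:
```python
from h import *
np.set_printoptions(precision=4,suppress=True)
p=env.get_image('top')
f=lambda u,z: toworld(p,np.array(u)/1.5,z)
print('handle',f([[258,264],[243,269],[273,260]],.1))
print('foot front',f([[262,366],[311,352]],.006))
print('plate ends/mid',f([[267,298],[288,354],[277,324]],.046))
print('rack base',f([[417,277],[498,253],[516,320],[435,340]],.008))
print('battens',f([[425,287],[500,265],[437,325],[515,305]],.04))
w=env.get_image('wrist');print(w['T_tool_cam'],w['fx'],w['cx'],w['cy'])
```

```text
handle [[0.5884 0.2616 0.1   ]
 [0.5782 0.2929 0.1   ]
 [0.5966 0.2303 0.1   ]]
foot front [[0.3745 0.2675 0.006 ]
 [0.4044 0.1598 0.006 ]]
plate ends/mid [[0.5211 0.2508 0.046 ]
 [0.4006 0.2054 0.046 ]
 [0.465  0.2291 0.046 ]]
rack base [[ 0.5678 -0.0747  0.008 ]
 [ 0.6198 -0.2545  0.008 ]
 [ 0.4712 -0.2911  0.008 ]
 [ 0.4287 -0.1125  0.008 ]]
battens [[ 0.5428 -0.0899  0.04  ]
 [ 0.5893 -0.2529  0.04  ]
 [ 0.4605 -0.1147  0.04  ]
 [ 0.5023 -0.2835  0.04  ]]
[[ 0.0006 -0.958  -0.2866  0.0786]
 [ 1.      0.0007 -0.0002  0.0002]
 [ 0.0004 -0.2866  0.958  -0.1576]
 [ 0.      0.      0.      1.    ]] 287.3650321198787 257.3853465119298 197.30287856692613
```

Emit:
apply_moves:
  rows:
    - [[0,0,-1.4],[40.6,-24.8,-2.4],9]
    - [[0,0,-1.4],[40.6,-24.8,-2.4],9]
    - [[0,0,-1.4],[40.6,-24.8,-2.4],9]
    - [[0,0,-1.4],[40.6,-24.8,-2.4],9]
    - [[0,0,-1.4],[40.6,-24.8,-2.4],9]
    - [[0,0,-1.4],[40.6,-24.8,-2.4],9]
    - [[0,0,-1.4],[40.6,-24.8,-2.4],9]
    - [[0,0,-1.4],[40.6,-24.8,-2.4],9]
    - [[0,0,-1.4],[40.6,-24.8,-2.4],9]
    - [[0,0,-1.4],[40.6,-24.8,-2.4],9]
    - [[0,0,-1.4],[40.6,-24.8,-2.4],9]
    - [[0,0,-1.4],[40.6,-24.8,-2.4],9]
    - [[0,0,-1.4],[40.6,-24.8,-2.4],9]
    - [[0,0,-1.4],[40.6,-24.8,-2.4],9]

```text
t: 2.2
tool_pos: [0.5296, -0.162, 0.2506]
tool_rot: [[-0.277, 0.961, -0.0], [0.961, 0.277, -0.001], [-0.001, -0.001, -1.0]]
contact_force: [0.0, -0.6, 0.1]
grip_width: 0.0899
finger_force: 0.0
```

Run:
```python
from h import *
np.set_printoptions(precision=4,suppress=True)
s=env.observe();p=env.get_image('wrist');save(p,'rack1.png')
print(s['t'],s['tool_pos'],s['tool_rot'],s['joint_positions'])
# predicted outline for rack at (.522,-.183), yaw 16
c,si=np.cos(np.radians(16)),np.sin(np.radians(16))
g=lambda x,y,z:[.522+c*x-si*y,-.183+si*x+c*y,z]
print(topix(p,[g(0,.05,.035),g(.075,.095,.008),g(-.075,.095,.008),g(.075,-.095,.008),g(-.075,-.095,.008)],s)*1.5)
import pickle;pickle.dump((s,p),open('rack1.pkl','wb'))
```

```text
2.2 [ 0.5296 -0.162   0.2506] [[-0.2773  0.9608 -0.0005]
 [ 0.9608  0.2773 -0.0007]
 [-0.0005 -0.0006 -1.    ]] [ 30.112   19.3973 -24.7247  96.6278   8.7969  65.9135  19.116 ]
[[369.9283 222.6144]
 [454.617  168.6464]
 [286.9093 168.37  ]
 [445.8306 363.075 ]
 [298.5184 362.5938]]
```

View pics/rack1.png

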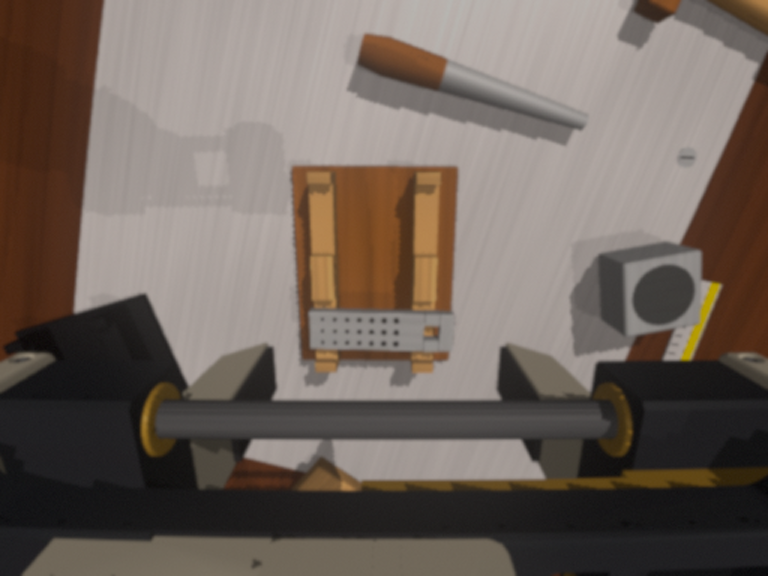

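Run:
```python
from h import *
import pickle
np.set_printoptions(precision=4,suppress=True)
s,p=pickle.load(open('rack1.pkl','rb'))
f=lambda u,z: toworld(p,np.array(u)/1.5,z,s)
w=f([[457,167],[292,167],[448.5,360],[303,360]],.008);print(w)
l=np.array([[.075,.095],[-.075,.095],[.075,-.095],[-.075,-.095]])
M=cv2.estimateAffinePartial2D(l,w[:,:2])[0];print(M,np.degrees(np.arctan2(M[1,0],M[0,0])),np.hypot(*M[:,0]))
R=M[:,:2]/np.hypot(*M[:,0]);fb=R@[0,.05]+M[:,2];print('free bay',fb)
# check: cheek inner faces, batten centrelines (cheek top .045)
loc=lambda u,z:(f(u,z)[:,:2]-M[:,2])@R
print('bay faces (y, expect .08,.02)',loc([[320,186],[428,186],[323,255],[426,255]],.045))
print('stored',loc([[311,310],[452,313],[311,348],[452,352]],.047))
```

```text
[[ 0.5695 -0.0691  0.008 ]
 [ 0.4279 -0.1099  0.008 ]
 [ 0.6218 -0.2496  0.008 ]
 [ 0.4798 -0.2909  0.008 ]]Traceback (most recent call last):
  File "<stdin>", line 8, in <module>
cv2.error: OpenCV(4.12.0) /io/opencv/modules/calib3d/src/ptsetreg.cpp:1108: error: (-215:Assertion failed) count >= 0 && to.checkVector(2) == count in function 'estimateAffinePartial2D'
```

Emit:
apply_moves:
  rows:
    - [[0,0,0],[38.9,10.2,2],9]
    - [[0,0,0],[38.9,10.2,2],9]
    - [[0,0,0],[38.9,10.2,2],9]
    - [[0,0,0],[38.9,10.2,2],9]
    - [[0,0,0],[38.9,10.2,2],9]
    - [[0,0,0],[38.9,10.2,2],9]
    - [[0,0,0],[38.9,10.2,2],9]
    - [[0,0,0],[38.9,10.2,2],9]
    - [[0,0,0],[38.9,10.2,2],9]
    - [[0,0,0],[38.9,10.2,2],9]
    - [[0,0,0],[38.9,10.2,2],9]

```text
t: 3.35
tool_pos: [0.5199, 0.2396, 0.2305]
tool_rot: [[-0.278, 0.961, -0.0], [0.961, 0.278, -0.001], [-0.001, -0.0, -1.0]]
contact_force: [0.2, -0.7, -0.9]
grip_width: 0.0898
finger_force: 0.0
```

Run:
```python
from h import *
import pickle
np.set_printoptions(precision=4,suppress=True)
s,p=pickle.load(open('rack1.pkl','rb'))
f=lambda u,z: toworld(p,np.array(u)/1.5,z,s)
w=f([[457,167],[292,167],[448.5,360],[303,360]],.008)
l=np.array([[.075,.095],[-.075,.095],[.075,-.095],[-.075,-.095]])
M=cv2.estimateAffinePartial2D(l,np.ascontiguousarray(w[:,:2]))[0];print(M,np.degrees(np.arctan2(M[1,0],M[0,0])),np.hypot(*M[:,0]))
R=M[:,:2]/np.hypot(*M[:,0]);fb=R@[0,.05]+M[:,2];print('free bay',fb)
loc=lambda u,z:(f(u,z)[:,:2]-M[:,2])@R
print('bay faces (y, expect .08,.02)',loc([[320,186],[428,186],[323,255],[426,255]],.045))
print('stored',loc([[311,310],[452,313],[311,348],[452,352]],.047))
s=env.observe();p=env.get_image('wrist');save(p,'clamp1.png')
print(s['t'],s['tool_pos'],s['tool_rot'],s['joint_positions'])
pickle.dump((s,p),open('clamp1.pkl','wb'))
```

```text
[[ 0.9491 -0.2742  0.5248]
 [ 0.2742  0.9491 -0.1799]] 16.113364317219116 0.9878634655044312
free bay [ 0.5109 -0.1318]
bay faces (y, expect .08,.02) [[-0.0437  0.0789]
 [ 0.0448  0.0789]
 [-0.0435  0.0214]
 [ 0.0447  0.0215]]
stored [[-0.0559 -0.0275]
 [ 0.0689 -0.0302]
 [-0.0577 -0.064 ]
 [ 0.0706 -0.0677]]
3.35 [0.5199 0.2396 0.2305] [[-0.278   0.9606 -0.0001]
 [ 0.9606  0.278  -0.0014]
 [-0.0013 -0.0005 -1.    ]] [ -6.8621  23.4129 -32.2123  95.2912  13.5542  65.2612 -26.5308]
```

View pics/clamp1.png

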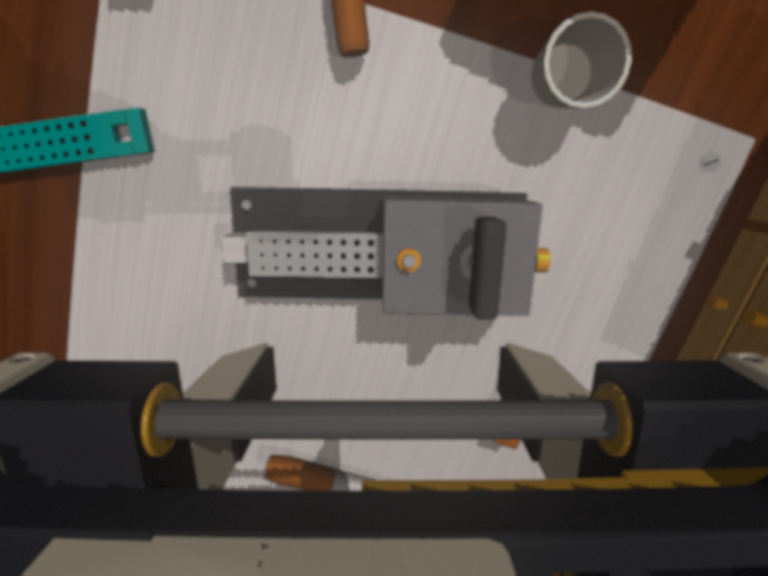

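Run:
```python
from h import *
import pickle
np.set_printoptions(precision=4,suppress=True)
s,p=pickle.load(open('clamp1.pkl','rb'))
f=lambda u,z: toworld(p,np.array(u)/1.5,z,s)[:,:2]
h=f([[384,200],[541,204],[530,314],[383,313]],.06)
l=np.array([[.005,.045],[.125,.045],[.125,-.045],[.005,-.045]])
M=cv2.estimateAffinePartial2D(l,np.ascontiguousarray(h))[0];print(M,np.degrees(np.arctan2(M[1,0],M[0,0])),np.hypot(*M[:,0]))
R=M[:,:2]/np.hypot(*M[:,0]);t=h.mean(0)-R@[.065,0];print('clamp',t,'handle',R@[.08,0]+t,'plate',R@[-.03,0]+t)
loc=lambda u,z:(f(u,z)-t)@R
print(loc([[247,233],[249,277]],.046),loc([[408,260]],.068),loc([[489,218],[485,317]],.1))
c=p['pixels'][115:225,145:375,::-1];cv2.imwrite('pics/clampcrop.png',cv2.resize(c,None,fx=3.4,fy=3.4,interpolation=cv2.INTER_CUBIC))
```

```text
[[ 0.9477 -0.2631  0.5116]
 [ 0.2631  0.9477  0.2471]] 15.518405711046228 0.9835286066750496
clamp [0.5106 0.2468] handle [0.5877 0.2682] plate [0.4817 0.2387]
[[-0.1033  0.0169]
 [-0.1045 -0.0193]] [[0.0244 0.001 ]] [[ 0.0758  0.0368]
 [ 0.0784 -0.0328]]
```

View pics/clampcrop.png

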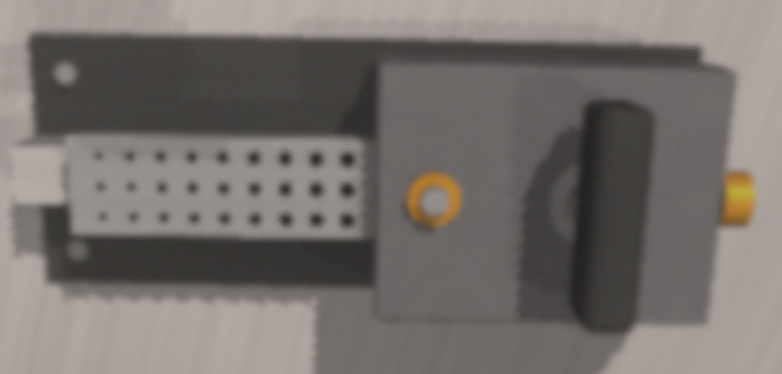

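Free bay at (0.511, -0.132) and clamp at (0.511, 0.247), both at about 16° yaw, and the sizes agree. The clamp crop shows the bolt at local x 24 mm and the bar centred near (612,217). I'll go above the handle and check.

Emit:
apply_moves:
  rows:
    - [[0,0,0],[0.9,7.3,3],5]
    - [[0,0,0],[0.9,7.3,7],5]
    - [[0,0,0],[0.9,7.3,10.5],5]
    - [[0,0,0],[0.9,7.3,10.5],5]
    - [[0,0,0],[0.9,7.3,10.5],5]

```text
t: 3.9
tool_pos: [0.5869, 0.2691, 0.1262]
tool_rot: [[-0.278, 0.96, -0.001], [0.96, 0.278, -0.001], [-0.001, -0.001, -1.0]]
contact_force: [0.4, 0.0, 0.4]
grip_width: 0.0549
finger_force: 0.0
```

Run:
```python
from h import *
np.set_printoptions(precision=4,suppress=True)
s=env.observe();p=env.get_image('wrist');print(s['tool_pos'],s['grip_width'])
import pickle;pickle.dump((s,p),open('hand.pkl','wb'))
print(topix(p,[[.5877,.2682,.1]],s))
c=p['pixels'][150:290,140:400,::-1];cv2.imwrite('pics/hand.png',cv2.resize(c,None,fx=3,fy=3,interpolation=cv2.INTER_CUBIC))
```

```text
[0.5869 0.2691 0.1262] 0.054928211889291194
[[256.5125 230.0731]]
```

View pics/hand.png

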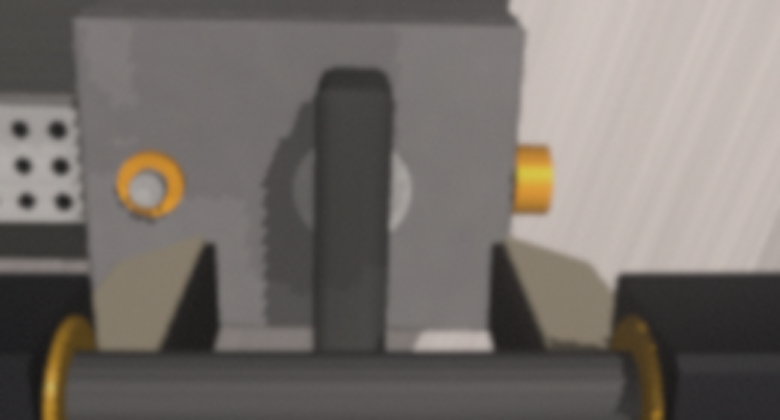

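Run:
```python
from h import *
import pickle
np.set_printoptions(precision=4,suppress=True)
s,p=pickle.load(open('hand.pkl','rb'))
f=lambda u,z: toworld(p,np.array(u)/3+[140,150],z,s)
R=np.array(s['tool_rot']);T=np.array(s['tool_pos'])
tl=lambda w:(w-T)@R
print('tool coords: bar far end top',tl(f([[355,86]],.1)),'flange',tl(f([[352,192]],.061)),'bolt',tl(f([[147,187]],.068)),'knob',tl(f([[533,180]],.04)))
```

```text
tool coords: bar far end top [[0.0353 0.0018 0.0261]] flange [[-0.0034  0.0011  0.0652]] bolt [[ 0.0005 -0.0534  0.0582]] knob [[-0.0071  0.0553  0.0861]]
```

Emit:
apply_moves:
  rows:
    - [[0,0,0],[-0.1,0.15,3],5]
    - [[0,0,0],[-0.1,0.15,5.5],5]
    - [[0,0,0],[-0.1,0.15,5.5],5]
    - [[0,0,0],[-0.1,0.15,5.5],5]
    - [[0,0,0],[-0.1,0.15,5.5],1]
    - [[0,0,0],[-0.1,0.15,5.5],1]
    - [[0,0,0],[-0.1,0.15,5.5],1]
    - [[0,0,0],[-0.1,0.15,5.5],1]
    - [[0,0,0],[-0.1,0.15,5.5],1]
    - [[0,0,0],[-0.1,0.15,5.5],1]

```text
t: 4.95
tool_pos: [0.5864, 0.2696, 0.0708]
tool_rot: [[-0.28, 0.96, -0.004], [0.96, 0.28, -0.002], [-0.001, -0.004, -1.0]]
contact_force: [-8.4, -3.2, 8.3]
grip_width: 0.018
finger_force: 29.9
```

Emit:
apply_moves:
  rows:
    - [[0,0,0],[0,-0.2,0],1]
    - [[0,0,-0.14],[0,-0.2,0],1]
    - [[0,0,-0.28],[0,-0.2,0],1]
    - [[0,0,-0.42],[0,-0.2,0],1]
    - [[0,0,-0.56],[0,-0.2,0],1]
    - [[0,0,-0.7],[0,-0.2,0],1]
    - [[0,0,-0.84],[0,-0.2,0],1]
    - [[0,0,-0.98],[0,-0.2,0],1]
    - [[0,0,-1.12],[0,-0.2,0],1]
    - [[0,0,-1.26],[0,-0.2,0],1]
    - [[0,0,-1.38],[0,-0.2,0],1]
    - [[0,0,-1.38],[0,-0.2,0],1]
    - [[0,0,-1.38],[0,-0.2,0],1]

```text
t: 6.25
tool_pos: [0.5848, 0.2673, 0.0709]
tool_rot: [[-0.996, -0.093, -0.003], [-0.093, 0.996, -0.005], [0.004, -0.004, -1.0]]
contact_force: [-10.1, -9.1, 13.5]
grip_width: 0.018
finger_force: 30.0
```

Emit:
apply_moves:
  rows:
    - [[0,0,0],[0,0,0],5]
    - [[0,0,0],[0,0,0],5]
    - [[0,0,0],[0,0,0],5]
    - [[0,0,0],[0,0,0],5]
    - [[0,0,-0.1],[0,0,-4],6]
    - [[0,0,-0.19],[3,0,-8],6]
    - [[0,0,-0.19],[8,2,-8],6]
    - [[0,0,-0.19],[8.9,2,-8],6]
    - [[0,0,-0.19],[8.9,2,-8],6]

```text
t: 7.15
tool_pos: [0.4941, 0.282, 0.1513]
tool_rot: [[-0.959, -0.283, 0.0], [-0.283, 0.959, -0.0], [-0.0, -0.0, -1.0]]
contact_force: [0.1, -0.0, -0.6]
grip_width: 0.0599
finger_force: 0.0
```

Run:
```python
from h import *
np.set_printoptions(precision=4,suppress=True)
s=env.observe();p=env.get_image('wrist');print(s['tool_pos'],s['tool_rot'],s['joint_positions'])
import pickle;pickle.dump((s,p),open('plate.pkl','wb'))
save(p,'plate.png')
q=env.get_image('top')
for d in env.find_in('handle_grip',q)[:2]: print(d)
```

```text
[0.4941 0.282  0.1513] [[-0.9592 -0.2828  0.0004]
 [-0.2828  0.9592 -0.0004]
 [-0.0003 -0.0005 -1.    ]] [  1.9257  34.7967 -55.0007 100.3081  31.9893  62.0414  42.4827]
{'rect': [281.1, 170.9, 61.4, 53.9], 'score': 0.28}
```

View pics/plate.png

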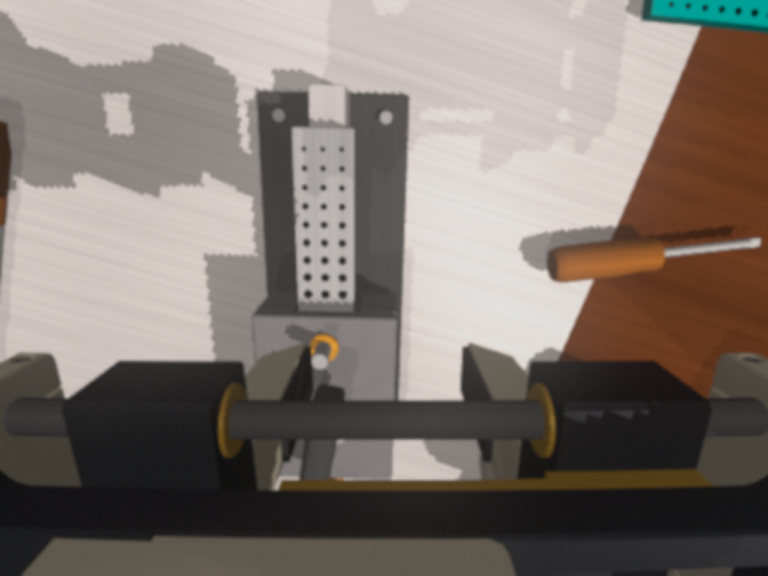

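Run:
```python
from h import *
import pickle
np.set_printoptions(precision=4,suppress=True)
s,p=pickle.load(open('plate.pkl','rb'))
f=lambda u,z: toworld(p,np.array(u)/1.5,z,s)
R=np.array(s['tool_rot']);T=np.array(s['tool_pos'])
w=f([[292,128],[353.5,128],[299,303],[355.5,303]],.046)
print((w-T)@R); print(w)
fr=w[:2].mean(0);re=w[2:].mean(0);d=re-fr;print('len',np.hypot(*d[:2]),'yaw',np.degrees(np.arctan2(d[1],d[0])))
c=fr+d/np.linalg.norm(d)*.075;print('centre',c,'tool',(c-T)@R)
```

```text
[[ 0.0984 -0.0539  0.1053]
 [ 0.0983 -0.0186  0.1052]
 [-0.0069 -0.0556  0.1053]
 [-0.0068 -0.0194  0.1053]]
[[0.4149 0.2025 0.046 ]
 [0.4051 0.2364 0.046 ]
 [0.5164 0.2306 0.046 ]
 [0.5061 0.2654 0.046 ]]
len 0.10521805069260881 yaw 15.748453713776923
centre [0.4822 0.2398 0.046 ] tool [ 0.0234 -0.0371  0.1053]
```

Emit:
apply_moves:
  rows:
    - [[0,0,0],[2.3,-3.7,0],6.5]
    - [[0,0,0],[2.3,-3.7,4],6.5]
    - [[0,0,0],[2.3,-3.7,8],6.5]
    - [[0,0,0],[2.3,-3.7,11],6.5]
    - [[0,0,0],[2.3,-3.7,12.9],6.5]
    - [[0,0,0],[2.3,-3.7,12.9],6.5]
    - [[0,0,0],[2.3,-3.7,12.9],2]
    - [[0,0,0],[2.3,-3.7,12.9],2]
    - [[0,0,0],[2.3,-3.7,12.9],2]
    - [[0,0,0],[2.3,-3.7,12.9],2]
    - [[0,0,0],[2.3,-3.7,12.9],2]
    - [[0,0,0],[2.3,-3.7,12.9],2]

```text
t: 8.5
tool_pos: [0.485, 0.2394, 0.0225]
tool_rot: [[-0.96, -0.279, 0.001], [-0.279, 0.96, 0.0], [-0.001, -0.0, -1.0]]
contact_force: [-0.6, -1.0, 7.2]
grip_width: 0.0356
finger_force: 30.0
```

Emit:
apply_moves:
  rows:
    - [[0,0,0],[0.5,0,-0.05],2]
    - [[0,0,0],[1.2,0,-0.05],2]
    - [[0,0,0],[2.2,0,-0.05],2]
    - [[0,0,0],[3.2,0,-0.05],2]
    - [[0,0,0],[4.2,0,-0.05],2]
    - [[0,0,0],[5.2,0,-0.05],2]
    - [[0,0,0],[5.8,0,-0.05],2]
    - [[0,0,0],[5.8,0,-0.05],2]

```text
t: 9.3
tool_pos: [0.4273, 0.2227, 0.0225]
tool_rot: [[-0.96, -0.28, -0.001], [-0.28, 0.96, -0.001], [0.001, -0.001, -1.0]]
contact_force: [-2.1, -2.4, 11.6]
grip_width: 0.0354
finger_force: 29.9
```

Emit:
apply_moves:
  rows:
    - [[0,0,0],[0,0,-1],2]
    - [[0,0,0],[0,0,-2.5],2]
    - [[0,0,0],[0,0,-5],2]
    - [[0,0,0],[0,0,-8],2]
    - [[0,0,0],[0,0,-11],2]
    - [[0,0,0],[0,0,-13],2]
    - [[0,0,0],[0,0,-13],2]
    - [[0,0,0],[0,0,-13],2]

```text
t: 10.1
tool_pos: [0.4281, 0.2222, 0.1514]
tool_rot: [[-0.96, -0.279, -0.001], [-0.279, 0.96, -0.001], [0.001, -0.001, -1.0]]
contact_force: [-0.4, -0.9, -4.5]
grip_width: 0.036
finger_force: 29.9
```

Run:
```python
from h import *
np.set_printoptions(precision=4,suppress=True)
s=env.observe();p=env.get_image('wrist');print(s['tool_pos'],s['tool_rot'],s['contact_force'],s['ft_torque'],s['joint_positions'],s['grip_width'])
import pickle;pickle.dump((s,p),open('held.pkl','wb'))
save(p,'held.png')
fb=np.array([.5109,-.1318,s['tool_pos'][2]]);print((fb-s['tool_pos'])@np.array(s['tool_rot']))
```

```text
[0.4281 0.2222 0.1514] [[-0.9603 -0.2789 -0.001 ]
 [-0.2789  0.9603 -0.0012]
 [ 0.0013 -0.0009 -1.    ]] [-0.4045 -0.9174 -4.4545] [ 0.0901 -0.1057  0.0147] [ 10.3287  28.0971 -59.0396 111.6409  28.911   56.6847  43.8298] 0.03595911255693772
[ 0.0192 -0.363   0.0004]
```

View pics/held.png

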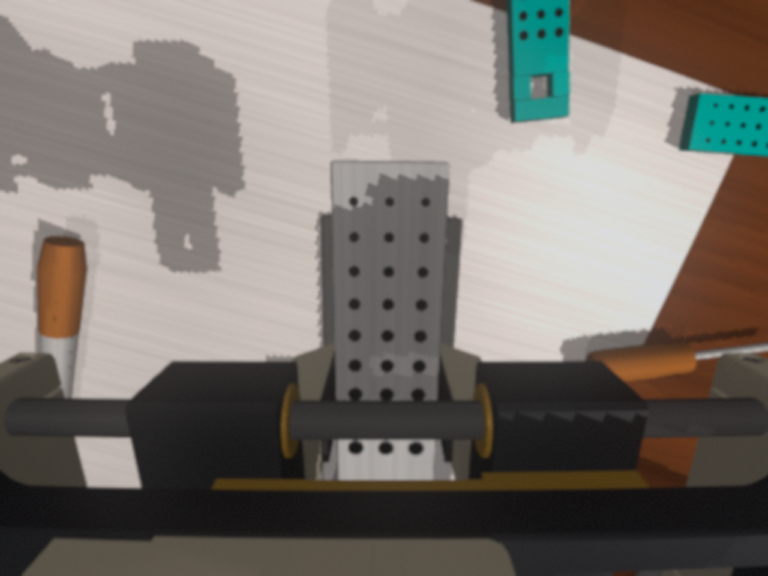

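Run:
```python
from h import *
import pickle
np.set_printoptions(precision=4,suppress=True)
s,p=pickle.load(open('held.pkl','rb'))
R=np.array(s['tool_rot']);T=np.array(s['tool_pos'])
w=toworld(p,np.array([[331,161],[449,161],[336,390],[441,390]])/1.5,T[2]+.0235,s)
l=(w-T)@R;print(l)
o=np.array([l[:2,0].mean()-.075,l[:2,1].mean(),0]);print('plate centre in tool',o)
fb=np.array([.5109,-.1318,T[2]]);print('shift',(fb-T)@R-o)
```

```text
[[ 0.0781 -0.0163 -0.0234]
 [ 0.0781  0.0189 -0.0234]
 [ 0.002  -0.0173 -0.0235]
 [ 0.002   0.0193 -0.0235]]
plate centre in tool [0.0031 0.0013 0.    ]
shift [ 0.0161 -0.3643  0.0004]
```

Emit:
apply_moves:
  rows:
    - [[0,0,0],[0.2,-2,0],2]
    - [[0,0,0],[0.4,-5,0],2]
    - [[0,0,0],[0.6,-9,0],2]
    - [[0,0,0],[0.8,-13,0],2]
    - [[0,0,0],[1,-17,0],2]
    - [[0,0,0],[1.2,-21,0],2]
    - [[0,0,0],[1.4,-25,0],2]
    - [[0,0,0],[1.5,-29,0],2]
    - [[0,0,0],[1.6,-32,0],2]
    - [[0,0,0],[1.7,-34.5,0],2]
    - [[0,0,0],[1.7,-36,0],2]
    - [[0,0,0],[1.7,-36.3,1],2]
    - [[0,0,0],[1.7,-36.3,3],2]
    - [[0,0,0],[1.7,-36.3,5],2]
    - [[0,0,0],[1.7,-36.3,7],2]
    - [[0,0,0],[1.7,-36.3,9],2]
    - [[0,0,0],[1.7,-36.3,10],2]
    - [[0,0,0],[1.7,-36.3,10.5],2]
    - [[0,0,0],[1.7,-36.3,10.5],2]
    - [[0,0,0],[1.7,-36.3,10.5],2]

```text
t: 12.15
tool_pos: [0.5143, -0.1298, 0.0478]
tool_rot: [[-0.96, -0.28, 0.001], [-0.28, 0.96, 0.0], [-0.001, -0.0, -1.0]]
contact_force: [0.7, -0.2, -4.4]
grip_width: 0.0355
finger_force: 29.9
```

Run:
```python
from h import *
np.set_printoptions(precision=4,suppress=True)
s=env.observe();p=env.get_image('wrist');print(s['tool_pos'],s['tool_rot'],s['contact_force'],s['joint_positions'],s['grip_width'])
import pickle;pickle.dump((s,p),open('hover.pkl','wb'))
save(p,'hover.png')
```

```text
[ 0.5143 -0.1298  0.0478] [[-0.9601 -0.2797  0.0009]
 [-0.2797  0.9601  0.0001]
 [-0.0009 -0.0002 -1.    ]] [ 0.6964 -0.1616 -4.3748] [ 44.0508  39.2729 -51.1803 111.0624  40.4134  49.5242  77.4959] 0.03550944762673753
```

View pics/hover.png

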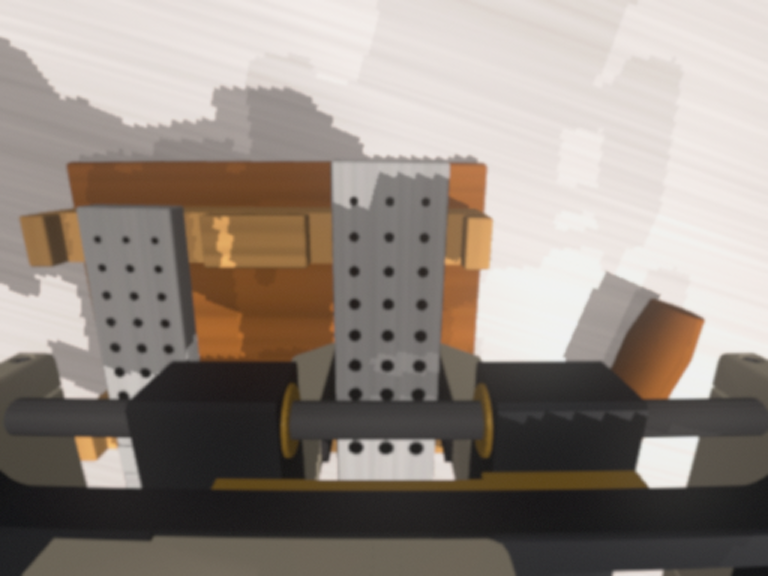

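Run:
```python
from h import *
import pickle
np.set_printoptions(precision=4,suppress=True)
s,p=pickle.load(open('hover.pkl','rb'))
R=np.array(s['tool_rot']);T=np.array(s['tool_pos'])
t=lambda u,z:(toworld(p,np.array(u)/1.5,z,s)-T)@R
print('bay faces',t([[308,238],[467,240]],.045))
print('board front',t([[100,164],[332,162]],.008),'batten front/rear edges of cheek tops',t([[308,214],[308,266]],.045))
print('plate front',t([[331,161],[449,161]],T[2]+.0235))
```

```text
bay faces [[ 0.0509 -0.0291  0.0028]
 [ 0.0502  0.0304  0.0028]]
board front [[ 0.0787 -0.1276  0.0398]
 [ 0.0787 -0.0236  0.0397]] batten front/rear edges of cheek tops [[ 0.0598 -0.0286  0.0028]
 [ 0.0402 -0.0296  0.0028]]
plate front [[ 0.0781 -0.0163 -0.0236]
 [ 0.0781  0.0189 -0.0236]]
```

Emit:
apply_moves:
  rows:
    - [[0,0,0],[0.1,0,0.7],2]
    - [[0,0,0],[0.1,0,1.4],2]
    - [[0,0,0],[0.1,0,1.9],2]
    - [[0,0,0],[0.1,0,2.2],2]
    - [[0,0,0],[0.1,0,2.35],2]
    - [[0,0,0],[0.1,0,2.4],2]
    - [[0,0,0],[0.1,0,2.4],2]
    - [[0,0,0],[0.1,0,2.4],2]

```text
t: 13.0
tool_pos: [0.5126, -0.1305, 0.0235]
tool_rot: [[-0.96, -0.279, -0.0], [-0.279, 0.96, -0.0], [0.0, -0.0, -1.0]]
contact_force: [-4.3, 0.6, 4.6]
grip_width: 0.0359
finger_force: 29.9
```

Emit:
apply_moves:
  rows:
    - [[0,0,0],[0,0,0],4.2]
    - [[0,0,0],[0,0,0],4.6]
    - [[0,0,0],[0,0,0],5.2]
    - [[0,0,0],[0,0,0],6]
    - [[0,0,0],[0,0,0],6]
    - [[0,0,0],[0,0,-1],6]
    - [[0,0,0],[0,0,-3],6]
    - [[0,0,0],[0,0,-6],6]
    - [[0,0,0],[0,0,-10],6]
    - [[0,0,0],[0,0,-13],6]
    - [[0,0,0],[0,0,-15],6]
    - [[0,0,0],[0,0,-15],6]

```text
t: 14.2
tool_pos: [0.5146, -0.1301, 0.1767]
tool_rot: [[-0.96, -0.279, 0.005], [-0.28, 0.96, -0.001], [-0.004, -0.002, -1.0]]
contact_force: [0.2, -0.2, -0.2]
grip_width: 0.06
finger_force: 0.0
```

Run:
```python
from h import *
np.set_printoptions(precision=4,suppress=True)
s=env.observe();p=env.get_image('wrist');print(s['tool_pos'],s['tool_rot'],s['contact_force'],s['joint_positions'],s['grip_width'])
R=np.array(s['tool_rot']);T=np.array(s['tool_pos'])
save(p,'rel.png')
for d in env.find_in('drawplate_center',p)[:3]:
    x,y,w,h=d['rect'];print(d,((toworld(p,[[x,y],[x+w,y+h],[x+w/2,y+h/2]],.047,s)-[.511,-.132,0])@R))
print('to handle',(np.array([.5848,.2673,T[2]])-T)@R)
```

```text
[ 0.5146 -0.1301  0.1767] [[-0.9601 -0.2795  0.005 ]
 [-0.2795  0.9601 -0.0011]
 [-0.0045 -0.0025 -1.    ]] [ 0.2198 -0.1871 -0.1884] [ 50.2557  30.683  -59.1503 103.9449  29.7643  62.2888  86.5108] 0.06000299330795786
{'rect': [240.9, 106.6, 36.4, 141.1], 'score': 0.76} [[ 0.0764 -0.0153 -0.0473]
 [-0.0722  0.0226 -0.0467]
 [ 0.0074  0.0023 -0.047 ]]
to handle [-0.1785  0.362  -0.0001]
```

Emit:
apply_moves:
  rows:
    - [[0,0,0.02],[-1,2,0],5]
    - [[0,0,0.05],[-3,6,0],5]
    - [[0,0,0.08],[-5,10,0],5]
    - [[0,0,0.1],[-7,14,0],5]
    - [[0,0,0.12],[-9,18,0],5]
    - [[0,0,0.15],[-11,22,0],5]
    - [[0,0,0.17],[-13,26,0],5]
    - [[0,0,0.17],[-15,30,0],5]
    - [[0,0,0.17],[-16.5,33,0],5]
    - [[0,0,0.17],[-17.5,35,0],5]
    - [[0,0,0.17],[-18.1,36.1,0],5]
    - [[0,0,0.17],[-18.1,36.1,0],5]
    - [[0,0,0.17],[-18.1,36.1,0],5]
    - [[0,0,0.17],[-18.1,36.1,0],5]

```text
t: 15.7
tool_pos: [0.5861, 0.2647, 0.1728]
tool_rot: [[-0.994, -0.111, -0.0], [-0.111, 0.994, -0.001], [0.0, -0.001, -1.0]]
contact_force: [-0.2, -0.1, -0.5]
grip_width: 0.0502
finger_force: 0.0
```

Run:
```python
from h import *
np.set_printoptions(precision=4,suppress=True)
s=env.observe();print(s['tool_pos'],s['tool_rot'],s['joint_positions'],s['grip_width'])
R=np.array(s['tool_rot']);T=np.array(s['tool_pos'])
print('to handle',(np.array([.587,.2674,.071])-T)@R)
```

```text
[0.5861 0.2647 0.1728] [[-0.9938 -0.111  -0.0003]
 [-0.111   0.9938 -0.0014]
 [ 0.0004 -0.0014 -1.    ]] [  2.0953  38.6459 -51.2661  88.153   31.5919  68.645   41.5713] 0.05022760686082397
to handle [-0.0013  0.0027  0.1018]
```

Emit:
apply_moves:
  rows:
    - [[0,0,0],[-0.1,0.25,3],5]
    - [[0,0,0],[-0.1,0.25,6],5]
    - [[0,0,0],[-0.1,0.25,8.5],5]
    - [[0,0,0],[-0.1,0.25,10.1],5]
    - [[0,0,0],[-0.1,0.25,10.1],5]
    - [[0,0,0],[-0.1,0.25,10.1],1]
    - [[0,0,0],[-0.1,0.25,10.1],1]
    - [[0,0,0],[-0.1,0.25,10.1],1]
    - [[0,0,0],[-0.1,0.25,10.1],1]
    - [[0,0,0],[-0.1,0.25,10.1],1]
    - [[0,0,0],[-0.1,0.25,10.1],1]

```text
t: 16.8
tool_pos: [0.5873, 0.2675, 0.0729]
tool_rot: [[-0.994, -0.111, 0.001], [-0.111, 0.994, -0.003], [-0.001, -0.003, -1.0]]
contact_force: [-1.2, -5.9, 7.0]
grip_width: 0.0179
finger_force: 30.0
```

Emit:
apply_moves:
  rows:
    - [[0,0,0.14],[0,0,0],1]
    - [[0,0,0.28],[0,0,0],1]
    - [[0,0,0.42],[0,0,0],1]
    - [[0,0,0.56],[0,0,0],1]
    - [[0,0,0.7],[0,0,0],1]
    - [[0,0,0.84],[0,0,0],1]
    - [[0,0,0.98],[0,0,0],1]
    - [[0,0,1.12],[0,0,0],1]
    - [[0,0,1.26],[0,0,0],1]
    - [[0,0,1.36],[0,0,0],1]
    - [[0,0,1.4],[0,0,0],1]
    - [[0,0,1.4],[0,0,0],1]
    - [[0,0,1.4],[0,0,0],1]

```text
t: 18.1
tool_pos: [0.587, 0.267, 0.0729]
tool_rot: [[-0.278, 0.96, 0.001], [0.96, 0.278, -0.003], [-0.003, -0.0, -1.0]]
contact_force: [-0.8, -7.5, 6.6]
grip_width: 0.0178
finger_force: 30.0
```

Emit:
apply_moves:
  rows:
    - [[0,0,0],[0,0,0],3]
    - [[0,0,0],[0,0,0],5]
    - [[0,0,0],[0,0,0],5]
    - [[0,0,0],[0,0,0],5]
    - [[0,0,0],[0,0,-2],5]
    - [[0,0,0],[0,0,-5],6]
    - [[0,0,0],[0,0,-9],6]
    - [[0,0,0],[0,0,-13],6]
    - [[0,0,0],[0,-3,-16],6]
    - [[0,0,0],[0,-6,-18],6]
    - [[0,0,0],[0,-6,-18],6]
    - [[0,0,0],[0,-6,-18],6]

```text
t: 19.3
tool_pos: [0.529, 0.2525, 0.2529]
tool_rot: [[-0.28, 0.96, 0.002], [0.96, 0.28, 0.0], [-0.0, 0.002, -1.0]]
contact_force: [0.2, -0.7, -0.1]
grip_width: 0.0603
finger_force: 0.0
```

Run:
```python
from h import *
np.set_printoptions(precision=4,suppress=True)
s=env.observe();p=env.get_image('wrist');q=env.get_image('top');print(s['t'],s['tool_pos'],s['contact_force'])
a=cv2.resize(p['pixels'][:270,80:430,::-1],(400,309));b=cv2.resize(q['pixels'][100:250,130:360,::-1],(400,261))
cv2.imwrite('pics/final.png',cv2.resize(np.vstack([a,b]),None,fx=1,fy=1))
```

```text
19.3 [0.529  0.2525 0.2529] [ 0.1607 -0.6633 -0.1423]
```

View pics/final.png

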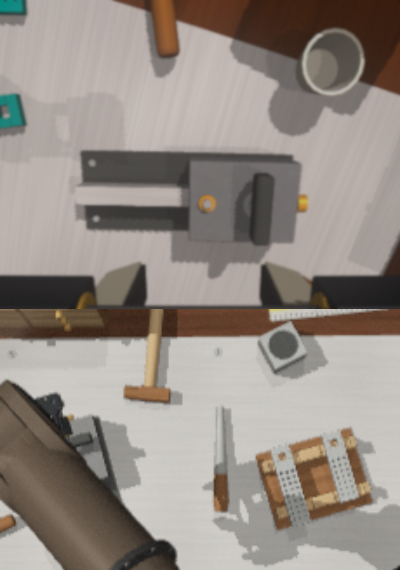

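The final picture shows the handle shut along the clamp's y at (262,208) and the clamp's rail empty. The drawplate lies across both battens at (287,485), beside the untouched stored plate, and nothing else looks disturbed.

```bash
python3 -c "
from bench import env
print(env.close_job())"
```

```text
the job is handed in; nothing more can be done
None
```

The job is handed in at about 19 s of the 72 s: the drawplate lies flat and centred in the rack's free bay, the clamp handle is turned back fully shut, and the stored plate and other bench items look undisturbed in the final pictures; the hand-in returned no verdict.

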